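Set the camera leg to its mark and close the cam lever

TASK

On the bench beside the printer, tighten the brass wing nut of the camera-leg stand fully by hand (clockwise from above, to its stop). Then take the black knob of the leg's red cam lever and, with the lever still open, draw the spring-loaded leg out until its orange pointer lines up with the red marker on the scale; pause there for a moment, then swing the lever fully closed, in line with the leg, while the leg stays on the mark. Do not let go: finish still holding the knob, with the leg on the mark and the lever closed, and leave the marker and all the other things on the bench where they are.

Things in the scene. Friction and masses are not known exactly. Their poses are not given: they have to be found in the camera images.
- stand: The stand, fixed to the bench; place and yaw vary. Origin on the bench; z up, y along the rod (the leg is drawn out to +y), x across. Base plate 110 (x) x 160 (y) x 12 high centred at y = -215 mm; black post 50 x 36 x 86 high at y = -160; rod 18 mm thick, axis 50 mm up, from the post to y = +120; white scale strip 22 mm wide at x = +40, its top 52 mm above the bench.
- nut_grip (a point): The point to grip the brass wing nut: on its vertical axis, 48 mm above the bench, half-way up its wing bar (bar 50 mm long, 12 thick, from 31 to 61 mm above the bench). It sits on the base plate at x = 0, y = -245 mm of the stand. The bar lies along this point's own x axis and turns with it.
- nut (a joint): Angle of the wing nut, rad. It grows when turned clockwise seen from above, by 1.9 at its stop (fully tight); at 0 the wing bar lies along the stand's x. It starts at 0.5 to 1.0, so one grasp is enough. It stays where it is left; turning takes about 0.15 N m, more against the stop.
- leg: The sliding leg: aluminium tube 26 mm thick, 200 long, axis 50 mm above the bench, black collar at its mouth, rubber foot at the far end. Origin at bench height below the lever's pivot; axes as the stand's. Starts fully in, at y = -90 mm of the stand; slides 130 mm to the stand's +y. A spring pulls it in with 2 N when in, 5 N when fully out (friction 0.8 N): let go, it runs back.
- pointer (a point): The pointer point: where the leg's orange pointer bar (3 mm wide, sticking out 54 mm to +x, top 62 mm above the bench) crosses the scale; moves with the leg, 40 mm to +x from the pivot.
- mark (a point): The mark: centre of the red marker clip (4 mm wide line over the scale, with a red block on the outer side), axes parallel to the stand's. The leg is at the mark when the pointer has the same y as this point in the stand's frame (they then coincide). 50 to 110 mm from the leg's starting place. The clip is stiff and must stay where it is.
- lever_pivot (a point): The vertical pivot of the red cam lever, on top of the leg's collar, 70 mm above the bench.
- knob (a point): The point to grip the lever's knob: a black upright round post 18 mm in diameter, from 73 to 120 mm above the bench; this point is 100 mm above the bench and 75 mm from the pivot. A flat red arm (13 mm wide, 67 to 74 mm above the bench) joins it to the pivot. In the stand's frame the knob is at pivot + 75 mm x (-sin a, cos a), a = lever angle; lever and leg both follow it.
- lever (a joint): Lever angle a, rad: 0 = closed (its stop; lever lies above the tube and points along the stand's +y), positive = swung open towards the stand's -x, up to 1.25. Starts at 0.8 to 1.1, stays where it is left (about 0.08 N m).
- print_ring: Bystander: printed black open cup, 124 mm across, 65 high, standing on a thin steel plate to the robot's left; origin under its centre.
- nozzle_jar: Bystander: small jar, 44 mm across, 50 high, on the far (+x) side of the stand; origin under its centre.
- print_bracket: Bystander: blue printed angle bracket 40 x 30 x 30 mm on the far (+x) side of the stand; origin under its centre.
- scraper: Bystander: plate scraper lying on the bench to the robot's left.
- hex_wrench: Bystander: wrench lying on the bench to the robot's right.
- glue_stick: Bystander: upright glue bottle, 32 mm across, 90 high, to the robot's left.

How it is judged (in metres and radians):
On the way, in this order (a step that is already met when the one before it is completed fails the run):
1. the wing nut is turned fully tight (value of joint nut above 1.72 rad), for 0.2 s.
2. the leg is held at the mark with the lever still open (y of pointer in the frame of mark between -0.005 and 0.005 m and value of joint lever above 0.4 rad and contact force between the fingers and leg above 1 N), for 0.2 s.
3. the lever is closed with the leg still at the mark (y of pointer in the frame of mark between -0.005 and 0.005 m and value of joint lever below 0.1 rad and contact force between the fingers and leg above 1 N), for 0.2 s.
At the end, for the whole second after the job is handed in: The robot still holds the lever's knob (contact force above 1 N), the leg is at rest with its pointer within 5 mm of the mark, the lever is within 0.1 rad of closed and the wing nut within 0.18 rad of its tight stop (all of step 3 and value of joint nut above 1.72 rad and linear speed of leg below 0.01 m/s); the arm keeps its last pose, push and grip.
It fails at once if the lever is closed (below 0.3 rad) with the leg more than 10 mm off the mark (value of joint lever below 0.3 rad and (y of pointer in the frame of mark above 0.01 m or y of pointer in the frame of mark below -0.01 m)).
It fails at once if the marker clip is moved by more than 4 mm (distance of mark from where it was at the start of the episode above 0.004 m).
It fails at once if a bystander is moved by more than 20 mm (distance of any of print_ring, nozzle_jar, print_bracket, scraper, hex_wrench, glue_stick from where it was at the start of the episode above 0.02 m).
It also fails if it takes over 51 s, if anything falls off the work surface, if the arm or the gripper's body presses on something with over 40 N, if the wrist force passes 120 N, or if a joint passes its speed limit or range.

ROBOT

A 6-joint arm with a two-finger parallel gripper is mounted at the origin on the work surface. World frame = base frame: x ahead of the robot, y to its left, z up, the work surface at z = 0. Lengths are in mm, angles in rad, forces in N, time in s.
With the tool pointing down it reaches from about 250 to 775 mm from the base axis. Payload 4 kg.
Tool frame: the origin (TCP) lies at the very end of the fingers, on their centre line; the grasp point (between the pads) lies robot.grip_point_offset behind it (robot.grip_point_offset is the distance from the TCP to the grasp point, in mm); z points along the fingers, y is the line along which they close (so a half turn about z gives the same grasp; the last joint's range is limited). The gripper opens to 85 mm and grips with 20 to 120 N. Pads are 22 mm wide; open, the fingers measure 114 mm over their backs; the gripper's body (76 mm by 85 mm) begins 54 mm behind the grasp point. The pads swing forward as they close: fully open they stand 13 mm farther back than shut.
Start: joints at [-1.234, 0.087, 1.371, -0, 1.684, -0.103], TCP at [234.167, -497.678, 231.341] pointing down, gripper open.
Joint ranges: [-3.1, 3.1], [-0.76, 2.03], [0.27, 2.55], [-1.08, 4.22], [0.17, 2.65], [-2.57, 2.57]. Speed limits (rad/s): [2.79, 2.79, 3.14, 3.14, 3.14, 3.14].

INTERFACE

Orientations are given as a unit quaternion [x, y, z, w].
In Python, from workcell import state, viewer, job, robot gives the robot as it stands.
- The arm moves only by the tool play_rows, never from a script. Its argument "moves" is a list of rows, each a list of 5 numbers: the shift along the tool's x, y, z in m, then the turn about the tool's z in degrees, then the finger opening in m, from 0 to 0.0854. In form: [[x, y, z, twist, jaw], ...]. A call has 1 to 10 rows; each row shifts and turns the commanded pose from where the row before left it, along the tool's axes as they then stand; what a row does not reach is not made up. A row lasts 1/10 s, in which the tool goes at most 50 mm and 8.59 degrees, less where a joint would pass 70% of its speed; a pose out of reach is approached as far as the arm can. A call is refused whole if a number of a shift passes 0.05 or a number of a turn 8.59, either way. A call with a gripper value outside its range is refused whole. The fingers move at their own pace and stop on an object; the grip force is fixed at half the most. Time passes only in rows, so rows that do not move let the fingers close. It gives the time, the measured TCP pose, the force, the opening and the grip force at its end, in the units of the state.
- state(): the state, without advancing time (a new reading comes with each control period).
- viewer.read_camera(name): name is "scene" or "top" or "wrist"; returns (picture, depth): 480x640x3 uint8, blue, green, red; 480x640 float32, mm along the optical axis (not along the pixel's ray), 0 where there is no reading.
- viewer.camera_info(name): a dict with "fx", "fy", "cx", "cy" (pixels), "rvec" (rotation vector, rad) and "tvec" (3), from world to camera coordinates, as OpenCV has them. Camera axes: x right, y down, z forward; pixel columns grow to the right and rows downward; lengths in mm; the calibration is good to about 2 mm. A picture is of the moment at which its call begins: read the wrist's pose just before it. camera_info takes no time and is no camera call; for the wrist camera it gives the pose at the moment of the call.
- job.hand_in(): hands the job in; it is judged then, once.
The state is a dict: "t": time; "joint_pos": joint angles; "dq": joint speeds; "joint_efforts": joint torques, N m; "tool_pos": TCP position; "tcp_rot": TCP orientation; "wrist_force": force on the tool from outside, world axes, zero at the start; "wrist_torque": the same for the moment, N m; "grip_width": finger opening in mm; "grip_force": force on a finger pad.
Only numpy, scipy, OpenCV 4.12 (cv2) and the standard library are available. Lean on these libraries where they do the work, as an engineer would, in place of code of your own. Each camera call takes 0.05 s, during which the arm holds its last target. There are 200 camera calls.

## Working session

There is one attempt and no reset: what is moved stays moved. The work goes in short steps, Python scripts to look and compute and a tool call to move; the robot and the scene stay as the last step left them, time stands still between calls to the robot, and variables do not carry over. Pictures are saved under pics/ and viewed, at most 10 in all, crops included, and the job is handed in when it is done.

Besides the shell and the picture viewer there is one more tool, called after "Emit:" as a command line: name --pt "numbers of a row" for each row, then --argument value for the rest. play_rows: Moves the arm, as the interface text tells. Its arguments: {"type":"object","properties":{"moves":{"type":"array","items":{"type":"array","items":{"type":"number"}}}},"required":["moves"]}

```bash
ls; mkdir -p pics
python3 - <<'E'
from workcell import state, viewer, job, robot
import cv2,numpy as np
print(robot.grip_point_offset, state())
for n in("top","scene"):
    p,d=viewer.read_camera(n); cv2.imwrite(f"pics/{n}0.png",p); np.save(f"{n}0.npy",d); print(viewer.camera_info(n))
E
```

```text
pics
18.700000000000003 {'t': 0.0, 'joint_pos': array([-1.23411759e+00,  8.79331035e-02,  1.37229680e+00, -1.24312688e-05,
        1.68361482e+00, -1.03072530e-01]), 'dq': array([ 1.17355540e-03,  5.90651352e-05, -6.30711571e-04,  1.13542559e-03,
        2.53329992e-04,  7.34239531e-04]), 'joint_efforts': array([ 3.06123529e-04, -3.51870096e+01, -3.13270426e+01, -1.86323227e-04,
        1.10842637e-02,  2.01224492e-05]), 'tool_pos': array([ 233.97657646, -497.17694657,  230.12952735]), 'tcp_rot': array([ 9.75924114e-01,  2.18107440e-01, -1.37360130e-04, -1.11764086e-03]), 'wrist_force': array([ 0.48368589, -0.34165094,  0.36898859]), 'wrist_torque': array([-0.01293802,  0.01126705, -0.01575638]), 'grip_force': 0.0, 'grip_width': 85.39052643659085}
{'fx': 484.5195536768515, 'fy': 484.5195536768515, 'cx': 309.16637624459173, 'cy': 238.7664794142055, 'rvec': array([ 2.13778324, -2.17283419,  0.1328965 ]), 'tvec': array([  33.92083798,  531.96888974, 1183.22376655])}
{'fx': 540.9230259516619, 'fy': 540.9230259516619, 'cx': 321.5815554506087, 'cy': 237.164478548296, 'rvec': array([ 1.13831111,  2.28755186, -1.06197748]), 'tvec': array([ 288.34596387, -212.69690986, 1815.51543105])}
```

View pics/top0.png

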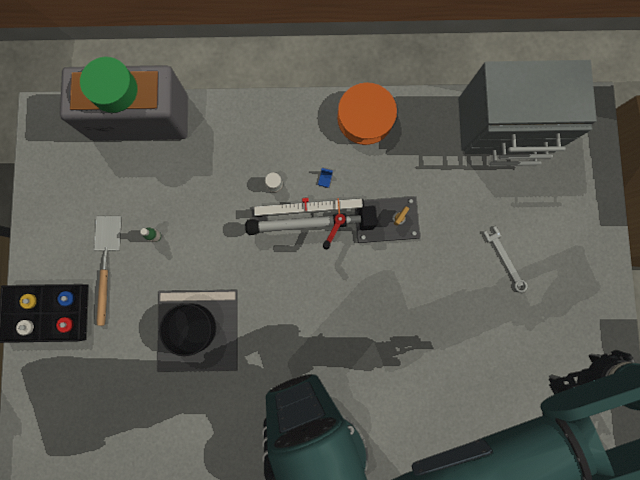

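View pics/scene0.png

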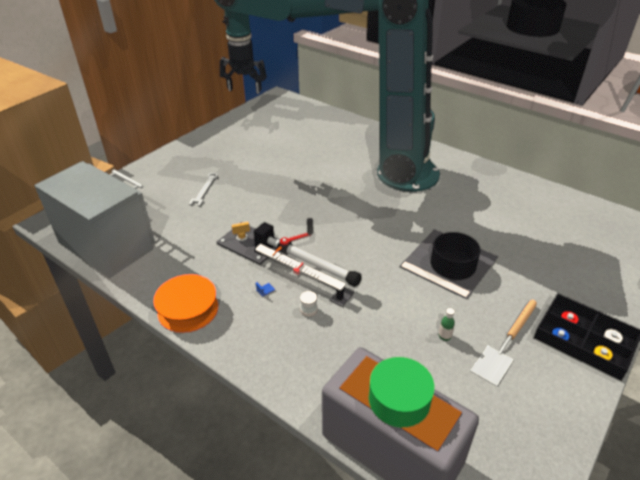

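The top view shows the nut near (402,215), knob (327,245), red marker (305,204), pointer (338,205) and foot (250,227). I'll crop in for pixel accuracy.

```bash
cat > h.py <<'E'
import numpy as np,cv2
from workcell import state, viewer, robot
def pix2w(info,u,v,z):
    R=cv2.Rodrigues(info["rvec"])[0]; t=info["tvec"]
    r=R.T@np.array([(u-info["cx"])/info["fx"],(v-info["cy"])/info["fy"],1]); c=-R.T@t
    return c+r*(z-c[2])/r[2]
E
python3 - <<'E'
import cv2
p=cv2.imread("pics/top0.png")[185:260,235:430]
cv2.imwrite("pics/crop0.png",cv2.resize(p,None,fx=4,fy=4,interpolation=cv2.INTER_CUBIC))
E
```

```text
(no output)
```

View pics/crop0.png

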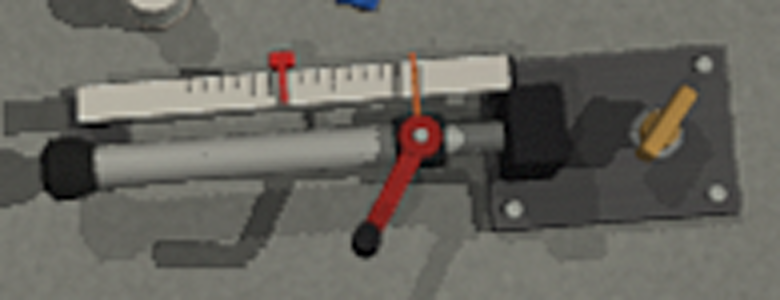

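The crop (4x, offset 235,185) shows the pivot at (421,135), knob top (367,236), nut ends (649,153)/(689,90), marker line (283,88), pointer (416,85) and foot (67,168).

Run:
```python
from h import *
i=viewer.camera_info("top")
P={k:pix2w(i,235+u/4,185+v/4,z) for k,(u,v,z) in dict(pivot=(421,135,76),knobtop=(367,236,120),n1=(649,153,61),n2=(689,90,61),mark=(283,86,53),pointer=(416,85,62),foot=(67,168,55),s1=(78,104,52),s2=(510,73,52),jawbase=(660,130,12)).items()}
for k,v in P.items(): print(k,v.round(1))
s=P["s1"]-P["s2"]; th=np.arctan2(s[1],s[0]); print("leg dir deg",np.degrees(th))
s=P["foot"]-P["pivot"]; print("dir2",np.degrees(np.arctan2(s[1],s[0])))
e=np.array([np.cos(th),np.sin(th)]); ex=np.array([e[1],-e[0]])
piv=P["pivot"][:2]; o=piv+90*e
for k,v in P.items(): print(k, "stand",round((v[:2]-o)@ex,1),round((v[:2]-o)@e,1))
c,s=robot.__dict__ if hasattr(robot,'__dict__') else 0,0
print([a for a in dir(robot) if a[0]!='_'])
ci=viewer.camera_info("wrist");R=cv2.Rodrigues(ci["rvec"])[0];print("wristcam pos",-R.T@ci["tvec"],"axes",R.round(2).tolist(),state()["tool_pos"])
from scipy.spatial.transform import Rotation as Ro
print(Ro.from_quat(state()["tcp_rot"]).as_matrix().round(3))
```

```text
pivot [575.  -51.3  76. ]
knobtop [508.6 -15.6 120. ]
n1 [ 563.9 -192.3   61. ]
n2 [ 602.9 -218.5   61. ]
mark [611.2  32.4  53. ]
pointer [608.7 -49.8  62. ]
foot [561.4 166.9  55. ]
s1 [602.1 160.3  52. ]
s2 [ 617.2 -109.2   52. ]
jawbase [ 586.4 -208.9   12. ]
leg dir deg 93.21376198329624
dir2 93.5488690095312
pivot stand -0.0 -90.0
knobtop stand -64.3 -50.7
n1 stand -18.9 -230.2
n2 stand 18.5 -258.5
mark stand 40.8 -8.5
pointer stand 33.7 -90.5
foot stand -1.3 128.5
s1 stand 38.9 119.7
s2 stand 38.9 -150.3
jawbase stand 2.6 -248.0
['PlanningError', 'grip_point_offset']
wristcam pos [ 302.06069273 -466.90724419  372.65774825] axes [[0.43, -0.91, -0.0], [-0.87, -0.41, 0.29], [-0.27, -0.12, -0.96]] [ 233.99797524 -497.23164282  230.23276493]
[[ 0.905  0.426 -0.001]
 [ 0.426 -0.905  0.002]
 [ 0.    -0.002 -1.   ]]
```

Emit:
play_rows --pt "0.044 -0.0114 -0.006 0 0.085" --pt "0.044 -0.0114 -0.006 0 0.085" --pt "0.044 -0.0114 -0.006 0 0.085" --pt "0.044 -0.0114 -0.006 0 0.085" --pt "0.044 -0.0114 -0.006 0 0.085" --pt "0.044 -0.0114 -0.006 0 0.085" --pt "0.044 -0.0114 -0.006 0 0.085" --pt "0.044 -0.0114 -0.006 0 0.085" --pt "0.044 -0.0114 -0.006 0 0.085" --pt "0.044 -0.0114 -0.006 0 0.085"

```text
t: 1.1
tool_pos: [584.8, -205.7, 290.9]
tcp_rot: [0.976, 0.218, -0.0, -0.0]
wrist_force: [0.3, -1.1, 0.0]
grip_width: 85.2
grip_force: 0.0
```

Emit:
play_rows --pt "0 0 0 -8.5 0.085" --pt "0 0 0 -8.5 0.085" --pt "0 0 0 -8.5 0.085" --pt "0 0 0 -8.5 0.085" --pt "0 0 0 -8.5 0.085" --pt "0 0 0 -8.5 0.085" --pt "0 0 0 -8.5 0.085" --pt "0 0 0 -8.5 0.085" --pt "0 0 0 -8.5 0.085" --pt "0 0 0 -8.5 0.085"

```text
t: 2.1
tool_pos: [583.6, -207.1, 290.5]
tcp_rot: [0.57, 0.822, -0.0, -0.001]
wrist_force: [-1.4, -0.6, 0.1]
grip_width: 85.0
grip_force: 0.0
```

Emit:
play_rows --pt "0 0 0 -8.5 0.085" --pt "0 0 0 -8.5 0.085" --pt "0 0 0 -8.5 0.085" --pt "0 0 0 -8.5 0.085" --pt "0 0 0 -2 0.085" --pt "0 0 0 0 0.085"

```text
t: 2.7
tool_pos: [583.6, -207.1, 290.6]
tcp_rot: [0.291, 0.957, 0.0, -0.001]
wrist_force: [-0.1, -0.1, -0.3]
grip_width: 85.0
grip_force: 0.0
```

```bash
cat >> h.py <<'E'
from scipy.spatial.transform import Rotation as Ro
def tool():
    s=state(); M=Ro.from_quat(s["tcp_rot"]).as_matrix(); return s["tool_pos"],M
def need(target):
    p,M=tool(); d=M.T@(np.array(target)-p); print("pos",p.round(1),"yawx",np.degrees(np.arctan2(M[1,0],M[0,0])).round(1),"toolshift",d.round(1),"tilt",M[:2,2].round(4))
def snap(n,f):
    i=viewer.camera_info(n); p,d=viewer.read_camera(n); cv2.imwrite(f,p); np.savez(f[:-4],d=d,**i); return i
def proj(i,pts): return cv2.projectPoints(np.float64(pts),i["rvec"],i["tvec"],np.array([[i["fx"],0,i["cx"]],[0,i["fy"],i["cy"]],[0,0,1]]),None)[0][:,0].round(1)
E
python3 - <<'E'
from h import *
need([583.6,-205.7,29.5]); i=snap("wrist","pics/w1.png")
print(proj(i,[[583.6,-205.7,61],[563.9,-192.3,61],[602.9,-218.5,61],[575,-51.3,76]]),state()["t"])
E
```

```text
pos [ 583.6 -207.1  290.6] yawx 146.2 toolshift [  0.4   1.2 261.1] tilt [-0.0013  0.0005]
[[316.9 202.6]
 [317.1 179.5]
 [317.  224.3]
 [451.1 106. ]] 2.75
```

View pics/w1.png

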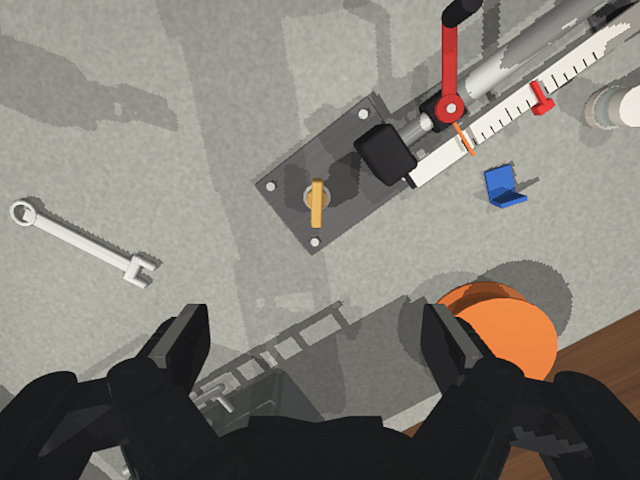

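The wing bar sits vertical at column 317, rows 179–228, and the pivot at (451,107). Both match my predictions, so I'll descend and grip.

Emit:
play_rows --pt "0 0.001 0.035 0 0.085" --pt "0 0 0.035 0 0.085" --pt "0 0 0.035 0 0.07" --pt "0 0 0.035 0 0.06" --pt "0 0 0.035 0 0.06" --pt "0 0 0.03 0 0.06" --pt "0 0 0.025 0 0.06" --pt "0 0 0.02 0 0.06" --pt "0 0 0.011 0 0.06" --pt "0 0 0 0 0.06"

```text
t: 3.75
tool_pos: [582.9, -205.8, 28.0]
tcp_rot: [0.291, 0.957, 0.0, -0.002]
wrist_force: [0.3, 0.2, 1.0]
grip_width: 60.1
grip_force: 0.0
```

Emit:
play_rows --pt "0 0 0 0 0.03" --pt "0 0 0 0 0.015" --pt "0 0 0 0 0.005" --pt "0 0 0 0 0" --pt "0 0 0 0 0" --pt "0 0 0 0 0" --pt "0 0 0 0 0" --pt "0 0 0 0 0"

```text
t: 4.55
tool_pos: [586.0, -207.0, 33.7]
tcp_rot: [0.291, 0.957, -0.0, 0.003]
wrist_force: [-0.0, 0.4, 5.1]
grip_width: 11.0
grip_force: 59.2
```

Emit:
play_rows --pt "0 0 0 5 0" --pt "0 0 0 6 0" --pt "0 0 0 7 0" --pt "0 0 0 8 0" --pt "0 0 0 8 0" --pt "0 0 0 8 0" --pt "0 0 0 8 0" --pt "0 0 0 8 0" --pt "0 0 0 8 0" --pt "0 0 0 4 0"

```text
t: 5.55
tool_pos: [584.6, -207.5, 33.6]
tcp_rot: [0.788, 0.616, -0.0, 0.002]
wrist_force: [-4.2, 0.2, 7.8]
grip_width: 11.3
grip_force: 59.2
```

Emit:
play_rows --pt "0 0 0 2 0" --pt "0 0 0 2 0" --pt "0 0 0 0 0" --pt "0 0 0 0 0"

```text
t: 5.95
tool_pos: [584.6, -207.5, 33.7]
tcp_rot: [0.807, 0.591, -0.001, 0.002]
wrist_force: [-4.2, 0.2, 8.3]
grip_width: 11.3
grip_force: 64.3
```

Run:
```python
from h import *
need([583.6,-205.7,29.5]); s=state(); print(s["wrist_force"],s["wrist_torque"],s["grip_width"],s["joint_pos"])
```

```text
pos [ 584.6 -207.5   33.7] yawx 72.5 toolshift [ 1.4 -1.5  4.1] tilt [ 0.001  -0.0038]
[-4.22255406  0.19772756  8.3150631 ] [-0.15184296  0.82985561  1.48681622] 11.303689318232703 [-0.43087639  0.35233942  1.45617368 -0.00308331  1.33057823 -0.12404767]
```

Torque is 1.5 N m and the yaw implies a nut angle of about 1.93 rad, so the nut is at its stop. I'll release, rise and move towards the knob.

Emit:
play_rows --pt "0 0 0 0 0.03" --pt "0 0 0 0 0.06" --pt "0 0 0 0 0.06" --pt "0 0 -0.01 0 0.06" --pt "0 0 -0.03 0 0.06" --pt "0 0 -0.04 0 0.06" --pt "0 0 -0.05 0 0.06" --pt "0 0 -0.05 0 0.06" --pt "0 0 -0.02 0 0.06" --pt "0 0 0 0 0.06"

```text
t: 6.95
tool_pos: [586.2, -207.2, 236.8]
tcp_rot: [0.808, 0.589, 0.003, 0.005]
wrist_force: [0.3, 0.4, -0.2]
grip_width: 59.5
grip_force: 0.0
```

Run:
```python
from h import *
need([508.6,-15.6,160]); i=snap("wrist","pics/w2.png"); print(proj(i,[[583.6,-205.7,61],[508.6,-15.6,120]]))
```

```text
pos [ 586.2 -207.2  236.8] yawx 72.2 toolshift [ 158.7 -133.3   75.2] tilt [ 0.01   -0.0046]
[[308.9 214. ]
 [ 93.8 -17.7]]
```

View pics/w2.png

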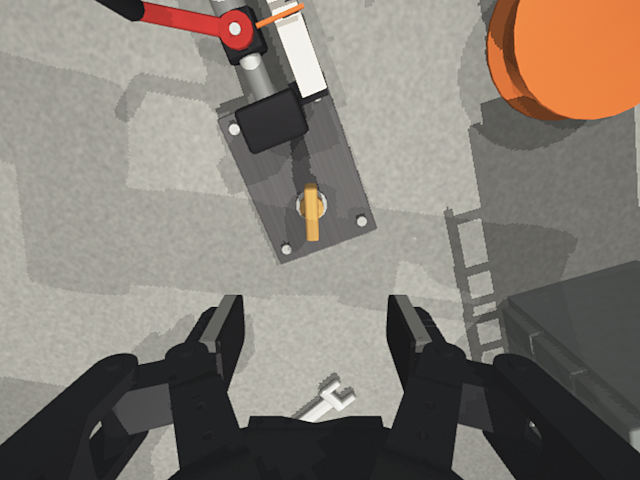

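The bar spans (310,184)–(312,240), still in line with the tool, so the nut is tight. Next I'll move above the knob.

Emit:
play_rows --pt "0.032 -0.0266 0 0 0.06" --pt "0.032 -0.0266 0.005 0 0.06" --pt "0.032 -0.0266 0.01 0 0.06" --pt "0.032 -0.0266 0.01 0 0.06" --pt "0.031 -0.0266 0.01 0 0.06" --pt "0 0 0 0 0.06" --pt "0 0 0 0 0.06"

```text
t: 7.7
tool_pos: [504.9, -13.5, 192.9]
tcp_rot: [0.807, 0.59, -0.002, -0.001]
wrist_force: [1.3, -0.0, 0.3]
grip_width: 60.3
grip_force: 0.0
```

Run:
```python
from h import *
need([508.6,-15.6,82]); i=snap("wrist","pics/w3.png"); print(proj(i,[[575,-51.3,76],[508.6,-15.6,120],[611.2,32.4,53],[608.7,-49.8,62]]))
```

```text
pos [504.9 -13.5 192.9] yawx 72.3 toolshift [ -0.7   4.7 110.8] tilt [-0.0044  0.    ]
[[419.2 251.6]
 [321.2 253.3]
 [433.3 125. ]
 [456.3 231.5]]
```

View pics/w3.png

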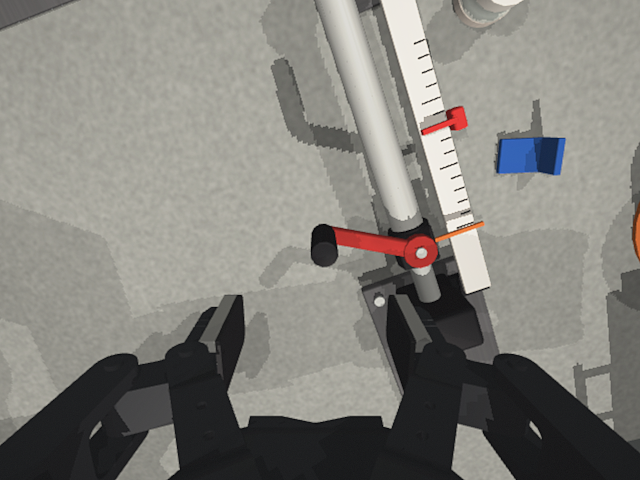

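The knob top is at (324,256), pivot (421,252), marker line (437,128) and pointer (460,231). I'll refine the positions from this picture.

Run:
```python
from h import *
i=np.load("pics/w3.npz"); p=cv2.imread("pics/w3.png").astype(int); B,G,R=p[...,0],p[...,1],p[...,2]
red=(R>150)&(G<70)&(B<70); org=(R>180)&(G>80)&(G<160)&(B<90)
def fit(m,x0,x1,y0,y1,z):
    ys,xs=np.nonzero(m[y0:y1,x0:x1]); xs=xs+x0;ys=ys+y0
    return np.array([pix2w(i,u,v,z)[:2] for u,v in zip(xs,ys)])
e=np.array([-.057,.9984]); ex=np.array([e[1],-e[0]]); piv=pix2w(i,421,252,76)[:2]; print("piv",piv)
for n,m,box,zs in(("mark",red,(415,446,110,145),(52,56)),("ptr",org,(436,490,215,245),(60,62))):
    for z in zs:
        w=fit(m,*box,z)-piv; a=w@ex; b=w@e; k=abs(a-40)<8; print(n,z,len(w),"x",a.mean().round(1),"y near x=40:",b[k].mean().round(1),"slope",np.polyfit(a,b,1).round(3))
kt=pix2w(i,324,256,120); d=kt[:2]-piv; print("knob",kt,d@ex,d@e,np.arctan2(-d@ex,d@e),np.hypot(*d))
```

```text
piv [576.22965074 -52.06511732]
mark 52 123 x 39.9 y near x=40: 80.3 slope [1.5000e-02 7.9706e+01]
mark 56 123 x 38.7 y near x=40: 80.7 slope [1.5000e-02 8.0156e+01]
ptr 60 163 x 35.2 y near x=40: -1.0 slope [ 0.004 -1.192]
ptr 62 163 x 34.7 y near x=40: -0.2 slope [ 0.004 -0.376]
knob [509.74924334 -17.87142864 120.        ] -64.42499849243454 37.92836199796951 1.038711346741097 74.75863102908586
```

Emit:
play_rows --pt "-0.0018 0.0052 0 0 0.06" --pt "0 0 0.025 0 0.06" --pt "0 0 0.03 0 0.06" --pt "0 0 0.03 0 0.06" --pt "0 0 0.018 0 0.06" --pt "0 0 0.006 0 0.06" --pt "0 0 0 0 0.06"

```text
t: 8.45
tool_pos: [510.7, -18.6, 85.4]
tcp_rot: [0.808, 0.589, -0.001, -0.001]
wrist_force: [-0.5, -1.0, 0.5]
grip_width: 59.9
grip_force: 0.0
```

Emit:
play_rows --pt "0 0 0 0 0.04" --pt "0 0 0 0 0.025" --pt "0 0 0 0 0.015" --pt "0 0 0 0 0.01" --pt "0 0 0 0 0.008" --pt "0 0 0 0 0.008" --pt "0 0 0 0 0.008"

```text
t: 9.15
tool_pos: [509.5, -16.7, 88.1]
tcp_rot: [0.808, 0.589, -0.001, -0.001]
wrist_force: [-6.7, 2.4, 7.6]
grip_width: 16.1
grip_force: 58.5
```

Run:
```python
from h import *
need([509.3,-16.8,84]); s=state(); print(s["wrist_force"],s["wrist_torque"],s["grip_width"],s["grip_force"])
M=tool()[1]; print("pull 80mm tool", M.T@(80*np.array([-.057,.9984,0])))
```

```text
pos [509.5 -16.7  88.1] yawx 72.2 toolshift [-0.1 -0.1  4.1] tilt [-0.0023  0.0013]
[-6.69840645  2.40058491  7.63413368] [ 0.36707191  1.18226972 -0.0745763 ] 16.093050145317648 58.531140089035034
pull 80mm tool [ 74.6681527  -28.72253012   0.11498019]
```

Emit:
play_rows --pt "0.004 -0.0015 0 0 0.008" --pt "0.008 -0.003 0 0 0.008" --pt "0.009 -0.0035 0 0 0.008" --pt "0.009 -0.0035 0 0 0.008" --pt "0.009 -0.0035 0 0 0.008" --pt "0.009 -0.0035 0 0 0.008" --pt "0.009 -0.0035 0 0 0.008" --pt "0.009 -0.0034 0 0 0.008" --pt "0.006 -0.0023 0 0 0.008" --pt "0.003 -0.0012 0 0 0.008"

```text
t: 10.15
tool_pos: [505.7, 61.5, 88.1]
tcp_rot: [0.808, 0.589, -0.001, 0.001]
wrist_force: [-4.2, -6.1, 5.0]
grip_width: 16.5
grip_force: 58.6
```

Emit:
play_rows --pt "0 0 0 0 0.008" --pt "0 0 0 0 0.008"

```text
t: 10.35
tool_pos: [505.7, 61.6, 88.1]
tcp_rot: [0.808, 0.589, -0.001, 0.001]
wrist_force: [-4.7, -4.0, 6.2]
grip_width: 16.2
grip_force: 58.6
```

Run:
```python
from h import *
need([509.5-.057*81,-16.7+81*.9984,88]); print(state()["wrist_force"],state()["grip_width"])
snap("wrist","pics/w4.png"); snap("top","pics/t4.png")
a=cv2.imread("pics/t4.png")[170:260,235:360]; a=cv2.resize(a,None,fx=3.4,fy=3.4,interpolation=cv2.INTER_CUBIC)
b=cv2.imread("pics/w4.png"); b=cv2.resize(b,(425,319))
c=np.zeros((640,430,3),np.uint8); c[:a.shape[0],:425]=a[:306]; c[310:310+280,:425]=b[:280]; cv2.imwrite("pics/c4.png",c[:600])
```

```text
pos [505.7  61.6  88.1] yawx 72.1 toolshift [ 2.2 -1.6  0.1] tilt [-0.0003 -0.0023]
[-4.67439634 -4.00220283  6.24214141] 16.223107586753546
```

View pics/c4.png

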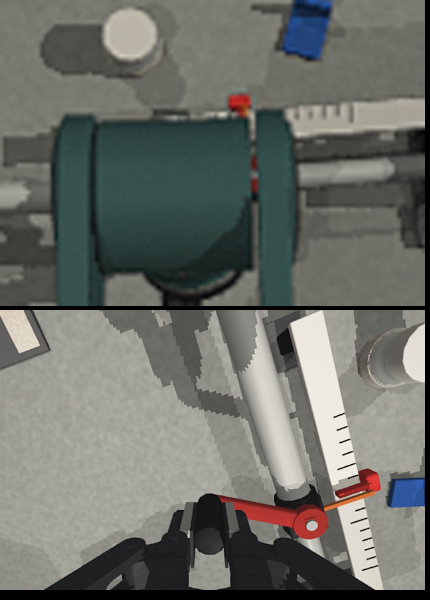

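The wrist view shows the pointer just short of the marker line: marker about (535,272) at full scale, pointer about (520,292). I'll measure the gap.

```bash
cat > gap.py <<'E'
from h import *
import sys
f=sys.argv[1]; i=np.load(f+".npz"); p=cv2.imread(f+".png").astype(int); B,G,R=p[...,0],p[...,1],p[...,2]
red=(R>130)&(G<75)&(B<75); org=(R>150)&(G>75)&(G<160)&(B<90)
e=np.array([-.057,.9984]); ex=np.array([e[1],-e[0]]); o=np.array([575.6,-51.7])
for n,m,zs in(("mark",red,(53,56)),("ptr",org,(62,))):
    ys,xs=np.nonzero(m)
    for z in zs:
        w=np.array([pix2w(i,u,v,z)[:2] for u,v in zip(xs,ys)])-o; a=w@ex;b=w@e
        k=(a>28)&(a<50)&(b>60)&(b<100); print(n,z,k.sum(),"y",np.median(b[k]).round(1),[ (c,np.median(b[k&(abs(a-c)<2)]).round(1),(k&(abs(a-c)<2)).sum()) for c in(30,34,38,42,46)])
E
python3 gap.py pics/w4; python3 gap.py pics/w3
```

```text
mark 53 194 y 77.4 [(30, np.float64(71.9), np.int64(3)), (34, np.float64(77.9), np.int64(30)), (38, np.float64(77.4), np.int64(44)), (42, np.float64(77.4), np.int64(43)), (46, np.float64(77.1), np.int64(50))]
mark 56 213 y 79.2 [(30, np.float64(79.8), np.int64(8)), (34, np.float64(79.5), np.int64(37)), (38, np.float64(79.3), np.int64(45)), (42, np.float64(79.2), np.int64(46)), (46, np.float64(79.0), np.int64(51))]
ptr 62 236 y 76.1 [(30, np.float64(76.2), np.int64(42)), (34, np.float64(76.1), np.int64(42)), (38, np.float64(76.3), np.int64(42)), (42, np.float64(76.1), np.int64(43)), (46, np.float64(76.1), np.int64(43))]
mark 53 139 y 80.0 [(30, np.float64(79.9), np.int64(5)), (34, np.float64(80.1), np.int64(30)), (38, np.float64(80.0), np.int64(30)), (42, np.float64(80.0), np.int64(29)), (46, np.float64(80.1), np.int64(29))]
mark 56 146 y 80.4 [(30, np.float64(80.4), np.int64(12)), (34, np.float64(80.4), np.int64(29)), (38, np.float64(80.4), np.int64(30)), (42, np.float64(80.3), np.int64(29)), (46, np.float64(80.5), np.int64(31))]
ptr 62 5 y 79.1 [(30, np.float64(nan), np.int64(0)), (34, np.float64(79.1), np.int64(1)), (38, np.float64(79.1), np.int64(1)), (42, np.float64(79.1), np.int64(2)), (46, np.float64(79.1), np.int64(1))]
  return _methods._mean(a, axis=axis, dtype=dtype,
  ret = ret.dtype.type(ret / rcount)
```

Emit:
play_rows --pt "0.0013 -0.0005 0 0 0.008" --pt "0.0013 -0.0005 0 0 0.008" --pt "0 0 0 0 0.008" --pt "0 0 0 0 0.008" --pt "0 0 0 0 0.008" --pt "0 0 0 0 0.008" --pt "0 0 0 0 0.008"

```text
t: 11.15
tool_pos: [505.6, 64.0, 88.1]
tcp_rot: [0.808, 0.589, -0.001, 0.001]
wrist_force: [-4.0, -3.6, 5.4]
grip_width: 16.4
grip_force: 58.6
```

```bash
python3 - <<'E'
from h import *
need([505,64.2,88]); snap("wrist","pics/w5.png")
E
python3 gap.py pics/w5 2>/dev/null
```

```text
pos [505.6  64.   88.1] yawx 72.1 toolshift [ 0.  -0.6  0.1] tilt [-0.0003 -0.0029]
mark 53 107 y 78.0 [(30, np.float64(74.2), np.int64(3)), (34, np.float64(77.7), np.int64(20)), (38, np.float64(78.3), np.int64(20)), (42, np.float64(78.2), np.int64(22)), (46, np.float64(78.0), np.int64(28))]
mark 56 120 y 79.8 [(30, np.float64(78.0), np.int64(4)), (34, np.float64(79.5), np.int64(23)), (38, np.float64(80.0), np.int64(22)), (42, np.float64(80.0), np.int64(24)), (46, np.float64(79.8), np.int64(27))]
ptr 62 240 y 78.3 [(30, np.float64(78.4), np.int64(42)), (34, np.float64(78.3), np.int64(42)), (38, np.float64(78.5), np.int64(42)), (42, np.float64(78.3), np.int64(46)), (46, np.float64(78.3), np.int64(44))]
```

Emit:
play_rows --pt "0.0009 -0.0003 0 0 0.008" --pt "0.0038 0.0008 0 2.95 0.008" --pt "0.0038 0.0008 0 2.95 0.008" --pt "0.0038 0.0008 0 2.95 0.008" --pt "0.0038 0.0007 0 2.95 0.008" --pt "0.0038 0.0008 0 2.95 0.008" --pt "0.0038 0.0008 0 2.95 0.008" --pt "0.0037 0.0007 0 2.95 0.008" --pt "0.0038 0.0008 0 2.95 0.008" --pt "0 0 0 0 0.008"

```text
t: 12.2
tool_pos: [525.7, 88.7, 88.1]
tcp_rot: [0.912, 0.41, -0.0, 0.001]
wrist_force: [-3.6, -4.1, 4.8]
grip_width: 16.7
grip_force: 58.6
```

```bash
cat > lev.py <<'E'
from h import *
p,M=tool(); e=np.array([-.057,.9984]); ex=np.array([e[1],-e[0]]); d=p[:2]-np.array([575.6,-51.7]); x=d@ex; y=d@e
a=np.arcsin(-x/75); print("x",x,"a",a,"pivot y travel",y-75*np.cos(a)); s=state(); print(s["t"],s["wrist_force"],s["wrist_torque"],np.degrees(np.arctan2(M[1,0],M[0,0])))
E
python3 lev.py; python3 -c "from h import *; snap('wrist','pics/w6.png')"; python3 gap.py pics/w6 2>/dev/null
```

```text
x -41.845891778547106 a 0.5919077344828507 pivot y travel 80.80173404107688
12.2 [-3.64649727 -4.05755673  4.84730938] [-0.49930648  0.66835797 -0.42573989] 48.456420504812435
mark 53 52 y 78.1 [(30, np.float64(77.7), np.int64(4)), (34, np.float64(78.0), np.int64(11)), (38, np.float64(78.1), np.int64(10)), (42, np.float64(78.1), np.int64(9)), (46, np.float64(78.1), np.int64(12))]
mark 56 53 y 80.1 [(30, np.float64(79.9), np.int64(5)), (34, np.float64(80.0), np.int64(11)), (38, np.float64(80.1), np.int64(9)), (42, np.float64(80.1), np.int64(11)), (46, np.float64(80.1), np.int64(12))]
ptr 62 251 y 79.9 [(30, np.float64(79.8), np.int64(43)), (34, np.float64(79.9), np.int64(46)), (38, np.float64(79.9), np.int64(45)), (42, np.float64(80.0), np.int64(46)), (46, np.float64(79.8), np.int64(48))]
```

Emit:
play_rows --pt "0.0038 0.0008 0 2.95 0.008" --pt "0.0038 0.0008 0 2.95 0.008" --pt "0.0038 0.0007 0 2.95 0.008" --pt "0.0038 0.0008 0 2.95 0.008" --pt "0.0038 0.0008 0 2.95 0.008" --pt "0.0037 0.0007 0 2.95 0.008" --pt "0.0038 0.0008 0 2.95 0.008" --pt "0.0038 0.0008 0 2.95 0.008" --pt "0.0038 0.0007 0 2.95 0.008" --pt "0.0038 0.0008 0 2.95 0.008"

```text
t: 13.25
tool_pos: [560.4, 103.9, 88.1]
tcp_rot: [0.986, 0.164, -0.0, 0.001]
wrist_force: [-3.1, -4.8, 5.3]
grip_width: 16.2
grip_force: 58.6
```

```bash
python3 lev.py
```

```text
x -6.339532649672066 a 0.08462808231239886 pivot y travel 81.46253068922294
13.25 [-3.06534253 -4.84134048  5.28122052] [-0.46908111  0.7250629  -0.25550676] 18.898217510634517
```

Emit:
play_rows --pt "0.0026 0.0007 0 2 0.008" --pt "0.0026 0.0008 0 2 0.008" --pt "0.0024 0.0009 0 1.5 0.008" --pt "0 0 0 0 0.008" --pt "0 0 0 0 0.008" --pt "0 0 0 0 0.008" --pt "0 0 0 0 0.008"

```text
t: 13.95
tool_pos: [565.6, 104.2, 88.0]
tcp_rot: [0.993, 0.118, -0.003, 0.001]
wrist_force: [-10.4, -4.7, 8.4]
grip_width: 16.6
grip_force: 59.0
```

```bash
python3 lev.py; python3 -c "from h import *; snap('wrist','pics/w7.png')"; python3 gap.py pics/w7 2>/dev/null
```

```text
x -1.1002899540340383 a 0.014671059014513236 pivot y travel 81.18557023737931
13.95 [-10.42951365  -4.72783866   8.38740709] [-0.39641469  1.70189342  0.02849837] 13.601696162378488
mark 53 54 y 79.0 [(30, np.float64(79.0), np.int64(6)), (34, np.float64(79.0), np.int64(9)), (38, np.float64(79.0), np.int64(12)), (42, np.float64(79.0), np.int64(11)), (46, np.float64(79.0), np.int64(11))]
mark 56 53 y 80.6 [(30, np.float64(80.5), np.int64(4)), (34, np.float64(80.5), np.int64(10)), (38, np.float64(80.6), np.int64(11)), (42, np.float64(80.5), np.int64(12)), (46, np.float64(80.7), np.int64(11))]
ptr 62 263 y 80.3 [(30, np.float64(80.1), np.int64(50)), (34, np.float64(80.3), np.int64(46)), (38, np.float64(80.4), np.int64(46)), (42, np.float64(80.4), np.int64(48)), (46, np.float64(80.4), np.int64(48))]
```

View pics/w7.png

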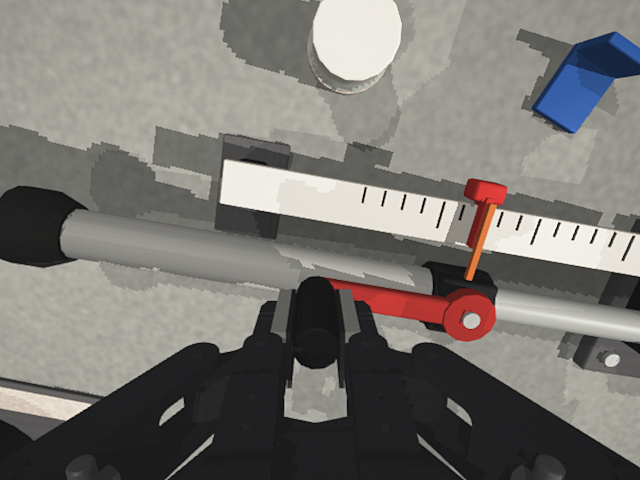

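The lever (470,320)→(330,290) lies in line with the leg. The pointer (485,235) is over the red marker (477,215), and the knob is still held.

```bash
python3 -c "
from workcell import job; print(job.hand_in())"
```

```text
the job is handed in; nothing more can be done
None
```

I handed the job in after about 14 s of robot time, but `hand_in` gave no verdict. By my own measurements the nut is at its stop, the pointer is within about 2 mm of the mark, the lever is closed (about 0.015 rad), and the gripper still holds the knob.

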